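Close up the carving bench: press the jar lids home, hang up the height gauges

TASK

Close up the carving bench: first press the lid of every jar fully home, so that no grit gets on the gauges. Only then hang each height gauge that stands on the bench by its window on the hook of its own colour, with its white ruled face pointing outward, away from the post, and leave it hanging still. Leave the jars standing and do not disturb the carving, tools, mug, bottle or stone.

Things in the scene. Friction and masses are not known exactly. Their poses are not given: they have to be found in the camera images.
- gauge_red: red height gauge, 150 g, may be absent: blade 12 (x) x 48 (y) mm, 104 tall, standing on a 46 x 48 x 10 mm foot. Origin: centre of the foot's underside; z up. Face towards -x is marked: white with black lines (so is the foot's top on that side); +x side plain. Window through the blade along x, 26 wide, z = 60 to 84 mm: it hangs by this. Hold it by the solid bar above, z = 84 to 104
- gauge_blue: blue height gauge, 150 g, may be absent: blade 12 (x) x 48 (y) mm, 104 tall, standing on a 46 x 48 x 10 mm foot. Origin: centre of the foot's underside; z up. Face towards -x is marked: white with black lines (so is the foot's top on that side); +x side plain. Window through the blade along x, 26 wide, z = 60 to 84 mm: it hangs by this. Hold it by the solid bar above, z = 84 to 104
- gauge_yellow: yellow height gauge, 150 g, may be absent: blade 12 (x) x 48 (y) mm, 104 tall, standing on a 46 x 48 x 10 mm foot. Origin: centre of the foot's underside; z up. Face towards -x is marked: white with black lines (so is the foot's top on that side); +x side plain. Window through the blade along x, 26 wide, z = 60 to 84 mm: it hangs by this. Hold it by the solid bar above, z = 84 to 104
- hook_red: red-footed, red-capped hook stand, fixed. Origin: on the bench under the front of its white post (16 deep, 24 wide, 157 mm tall; foot plate 70 x 60 x 8 reaches 27 mm before the post); z up. Steel hook, 18 wide, 8 mm thick strap, leaves the post level, axis at z = 150 mm, and points to -x (outward); straight for 79 mm, then an 8 mm upright end (x = -79 to -87) rising to z = 164 mm
- hook_red_tip (a point): end of the red stand's hook (in its upturned end, x = -83, z = 160 mm of the stand)
- hook_blue: blue-footed, blue-capped hook stand, fixed. Origin: on the bench under the front of its white post (16 deep, 24 wide, 157 mm tall; foot plate 70 x 60 x 8 reaches 27 mm before the post); z up. Steel hook, 18 wide, 8 mm thick strap, leaves the post level, axis at z = 150 mm, and points to -x (outward); straight for 79 mm, then an 8 mm upright end (x = -79 to -87) rising to z = 164 mm
- hook_blue_tip (a point): end of the blue stand's hook (in its upturned end, x = -83, z = 160 mm of the stand)
- hook_yellow: yellow-footed, yellow-capped hook stand, fixed. Origin: on the bench under the front of its white post (16 deep, 24 wide, 157 mm tall; foot plate 70 x 60 x 8 reaches 27 mm before the post); z up. Steel hook, 18 wide, 8 mm thick strap, leaves the post level, axis at z = 150 mm, and points to -x (outward); straight for 79 mm, then an 8 mm upright end (x = -79 to -87) rising to z = 164 mm
- hook_yellow_tip (a point): end of the yellow stand's hook (in its upturned end, x = -83, z = 160 mm of the stand)
- lid0 (a joint): how far the white press-on lid has been pushed down, m: 0 highest, 0.008 fully home (hard stop). It yields at about 6 N and stays where it is left
- lid0_top (a point): centre of the flat top (66 mm diameter, z up) of the white lid on a loose, upright clear plastic jar with paper band (64 mm diameter, 380 g in all), may be absent. The top is 72 mm above the bench at joint 0, 64 mm when fully home
- lid1 (a joint): how far the green press-on lid has been pushed down, m: 0 highest, 0.008 fully home (hard stop). It yields at about 6 N and stays where it is left
- lid1_top (a point): centre of the flat top (66 mm diameter, z up) of the green lid on a loose, upright clear plastic jar with paper band (64 mm diameter, 380 g in all), may be absent. The top is 72 mm above the bench at joint 0, 64 mm when fully home
- lid2 (a joint): how far the orange press-on lid has been pushed down, m: 0 highest, 0.008 fully home (hard stop). It yields at about 6 N and stays where it is left
- lid2_top (a point): centre of the flat top (66 mm diameter, z up) of the orange lid on a loose, upright clear plastic jar with paper band (64 mm diameter, 380 g in all), may be absent. The top is 72 mm above the bench at joint 0, 64 mm when fully home
- lid3 (a joint): how far the black press-on lid has been pushed down, m: 0 highest, 0.008 fully home (hard stop). It yields at about 6 N and stays where it is left
- lid3_top (a point): centre of the flat top (66 mm diameter, z up) of the black lid on a loose, upright clear plastic jar with paper band (64 mm diameter, 380 g in all), may be absent. The top is 72 mm above the bench at joint 0, 64 mm when fully home
- carving: unfinished marble carving, 52 mm wide, 66 mm tall; origin under its centre. A bystander
- mug: white mug, 90 mm tall; origin under its centre. A bystander
- mallet: hammer lying on the bench, handle to its -x. A bystander
- riffler: screwdriver-like riffler lying on the bench. A bystander
- oil: oil bottle, 50 mm diameter, 130 mm tall; origin under its centre. A bystander
- whetstone: grey whetstone 150 x 50 x 25 mm; origin under its centre. A bystander
There are look-alikes about, which are no part of the job. Leave any green or turquoise look-alike of the hook_blue alone.

How it is judged:
By the outcome, as a careful person would: the job done as asked, in the order asked, and still so for the second after the job is handed in, with the robot touching nothing.
Of gauge_red, gauge_blue, gauge_yellow only 2 to 3 are there at a start; the rules pass over those that are not, and their reading is None.
Of jar0, jar1, jar2, jar3 only 3 to 4 are there at a start; the rules pass over those that are not, and their reading is None.
At some moment in a run one of jar0, jar1, jar2, jar3, gauge_red, gauge_blue, gauge_yellow may be knocked a few centimetres aside while the robot is not near it.
It also fails if it takes over 210 s, if anything falls off the work surface, if the arm or the gripper's body presses on something with over 40 N, if the wrist force passes 120 N, or if a joint passes its speed limit or range.

ROBOT

A 6-joint arm with a two-finger parallel gripper is mounted at the origin on the work surface. World frame = base frame: x ahead of the robot, y to its left, z up, the work surface at z = 0. Lengths are in mm, angles in rad, forces in N, time in s.
With the tool pointing down it reaches from about 350 to 775 mm from the base axis. Payload 7.3 kg.
Tool frame: the origin (TCP) lies midway between the tips of the shut fingers; the grasp point (between the pads) lies 19 mm behind it; z points along the fingers, y is the line along which they close (so a half turn about z gives the same grasp; the last joint's range is limited). The gripper opens to 92 mm and grips with 3 to 60 N. Pads are 19 mm wide; open, the fingers measure 130 mm over their backs; the gripper's body (75 mm by 190 mm) begins 47 mm behind the grasp point.
Start: joints at [1.178, 0.342, 1.524, -0, 1.275, -0.146], TCP at [128.243, 509.116, 226.741] pointing down, gripper open.
Joint ranges: [-2.53, 2.53], [-0.77, 2.02], [0.04, 2.7], [-1, 4.14], [0.28, 2.66], [-3.11, 3.11]. Speed limits (rad/s): [2.57, 2.57, 3.14, 3.14, 3.14, 3.14].

INTERFACE

Orientations are given as [roll, pitch, yaw] about the fixed x, y, z axes, in that order (R = Rz(yaw) Ry(pitch) Rx(roll)).
In Python, from plant import get_obs, capture, camera_model, close_job, search_frame, regions_of, pinpoint gives the robot as it stands. The module is installed in compiled form; this text tells all that it offers.
- The arm moves only by the shell command python3 -m pendant 'ROWS'. ROWS is JSON, one flat list of numbers, 7 for each row, row after row: the shift along the tool's x, y, z in units of 30 mm (1.0 is 30 mm), then the turn, a rotation vector about the tool's x, y, z in units of 4 degrees (1.0 is 4 degrees), then the closure, from -1 (fully open) to 1 (shut), so that 0 is half open. In form: [dx, dy, dz, wx, wy, wz, gripper, dx, dy, dz, wx, wy, wz, gripper, ...]. A call has 1 to 12 rows; each row shifts and turns the commanded pose from where the row before left it, along the tool's axes as they then stand; what a row does not reach is not made up. A row lasts 1/10 s, in which the tool goes at most 50 mm and 8.59 degrees, less where a joint would pass 70% of its speed; a pose out of reach is approached as far as the arm can. A call with a number of a shift or a turn outside -1 to 1 is refused whole. A call with a gripper value outside its range is refused whole. The fingers move at their own pace and stop on an object; the grip force is fixed at half the most. Time passes only in rows, so rows that do not move let the fingers close. It gives the time, the measured TCP pose, the force, the opening and the grip force at its end, in the units of the state.
- get_obs(): the state, without advancing time (a new reading comes with each control period).
- capture(name): name is "scene" or "top" or "wrist"; returns the picture (400x640x3 uint8, red, green, blue); there is no depth.
- camera_model(name): a dict with "fov_y" (degrees; the focal length in pixels is half the picture's height over the tangent of half this angle, whatever the lens; pixels are square), "cx", "cy" (the principal point, pixels), "pose" (4x4, takes a point from camera to world coordinates). Camera axes: x right, y up, looking along -z (the intrinsics and any distortion apply to the point x, -y, -z); pixel columns grow to the right and rows downward; lengths in mm; the calibration is good to about 2 mm. A picture is of the moment at which its call begins: read the wrist's pose just before it. camera_model takes no time and is no camera call; for the wrist camera it gives the pose at the moment of the call.
- close_job(): hands the job in; it is judged then, once.
Trained networks look in the newest picture that a camera, given by its name, has taken for a name from the list of things; names that differ only in an ending like _2 or _b are one class to them, and where a whole thing is asked for, a point or a joint stands for the part that bears it (a point fixed in the world has none). Each returns a list of dicts, best first, with "score" (0 to 1); they miss things now and then, are a little off and sometimes report something else, mostly with a low value. They report only what shows in the picture. A call takes as long as a camera call. They do not tell look-alikes from the thing itself.
- search_frame(camera, thing): "location" ([column, row] in pixels, amid what is visible of it).
- regions_of(camera, thing): "pixels" (400x640 bool, what is visible of it) and "location" ([column, row] in pixels, amid what is visible of it).
- pinpoint(camera, thing): "location" ([column, row] in pixels: a listed point, or the origin of a listed thing).
The state is a dict: "time": time; "joint_positions": joint angles; "dq": joint speeds; "tau": joint torques, N m; "tool_pos": TCP position; "tcp_rot": TCP orientation; "contact_force": force on the tool from outside, world axes, zero at the start; "moment": the same for the moment, N m; "grip_width": finger opening in mm; "finger_force": force on a finger pad.
Only numpy, scipy, OpenCV 4.12 (cv2) and the standard library are available. Lean on these libraries where they do the work, as an engineer would, in place of code of your own. Each camera call takes 0.05 s, during which the arm holds its last target. There are 200 camera calls.

## Working session

There is one attempt and no reset: what is moved stays moved. The work goes in short steps, Python scripts to look and compute and a shell command to move; the robot and the scene stay as the last step left them, time stands still between calls to the robot, and variables do not carry over. Pictures are saved under pics/ and viewed, at most 14 in all, crops included, and the job is handed in when it is done.

```bash
mkdir -p pics; python3 - <<'E'
from plant import *
import cv2,numpy as np
o=get_obs();print(o['time'],o['tool_pos'],o['tcp_rot'],o['grip_width'],o['contact_force'])
for c in ['scene','top','wrist']:
    im=capture(c);cv2.imwrite(f'pics/{c}0.png',im[:,:,::-1]);m=camera_model(c);print(c,{k:(np.round(v,3).tolist() if k=='pose' else v) for k,v in m.items()})
E
```

```text
0.0 [128.08497062 508.70667719 226.03256326] [-3.14005957e+00 -2.15186012e-04  2.89477239e+00] 91.61763736140055 [-0.23116326  0.73473361 -0.30417417]
scene {'fov_y': 51.03589791402483, 'cx': 315.3909392016678, 'cy': 199.5708878647365, 'pose': [[-0.191, -0.832, 0.521, 1249.239], [0.981, -0.17, 0.089, 224.395], [0.014, 0.528, 0.849, 1327.884], [0.0, 0.0, 0.0, 1.0]]}
top {'fov_y': 54.0761531060911, 'cx': 322.9646774354751, 'cy': 201.96255007004834, 'pose': [[0.022, 0.996, -0.084, 399.658], [-1.0, 0.023, 0.014, 119.94], [0.016, 0.083, 0.996, 1757.215], [0.0, 0.0, 0.0, 1.0]]}
wrist {'fov_y': 66.33868867260342, 'cx': 321.5872456651144, 'cy': 202.133125575489, 'pose': [[0.244, -0.925, -0.29, 49.073], [0.97, 0.233, 0.074, 528.274], [-0.001, -0.3, 0.954, 386.226], [0.0, 0.0, 0.0, 1.0]]}
```

View pics/scene0.png

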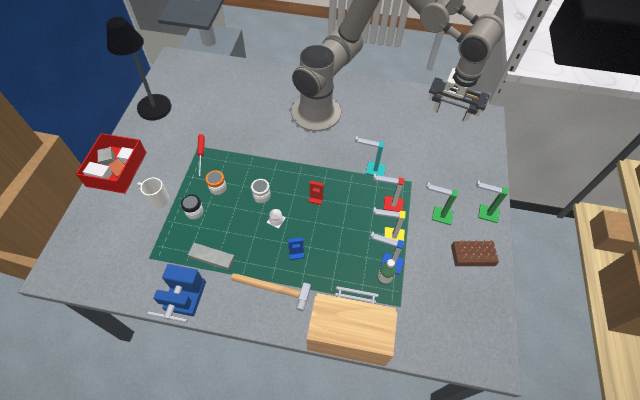

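View pics/top0.png

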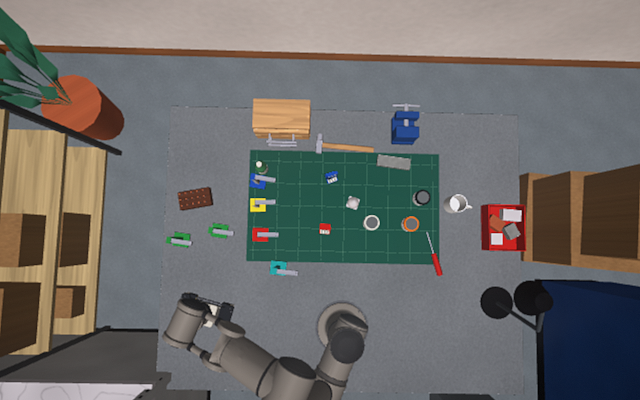

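Scene picture: jars with white lid (261,188), orange (216,180) and black (192,205). Red gauge is at (316,190), blue at (296,246), and I see no yellow gauge or green jar. Hooks: red (394,200), yellow (394,233) and blue (392,262), with turquoise (375,165) and green (443,212; 490,210) look-alikes. Top picture agrees.

```bash
cat > h.py <<'E'
import numpy as np,cv2
from plant import *
def ray(cam,uv,m=None):
    m=m or camera_model(cam);P=np.array(m['pose']);f=200/np.tan(np.radians(m['fov_y']/2))
    d=np.array([(uv[0]-m['cx'])/f,-(uv[1]-m['cy'])/f,-1]);return P[:3,3],P[:3,:3]@d
def atz(cam,uv,z,m=None):
    o,d=ray(cam,uv,m);return o+d*(z-o[2])/d[2]
def proj(cam,p,m=None):
    m=m or camera_model(cam);P=np.array(m['pose']);f=200/np.tan(np.radians(m['fov_y']/2))
    c=P[:3,:3].T@(np.asarray(p,float)-P[:3,3]);return np.array([m['cx']-f*c[0]/c[2],m['cy']+f*c[1]/c[2]])
def best(cam,n,z,k=2):
    return [(round(r['score'],2),np.round(r['location']).tolist(),np.round(atz(cam,r['location'],z)[:2]).tolist()) for r in pinpoint(cam,n)[:k]]
E
python3 - <<'E'
from h import *
Z={'gauge_red':0,'gauge_blue':0,'gauge_yellow':0,'hook_red':0,'hook_blue':0,'hook_red_tip':160,'hook_blue_tip':160,'lid0_top':72,'lid1_top':72,'lid2_top':72,'lid3_top':72,'carving':0,'oil':0,'mug':0,'mallet':0}
for c in ['scene','top']:
    capture(c)
    for n,z in Z.items(): print(c,n,best(c,n,z,3 if 'hook' in n else 1))
E
```

```text
scene gauge_red [(0.7, [312.0, 201.0], [441.0, 74.0])]
scene gauge_blue [(0.6, [295.0, 254.0], [665.0, 58.0])]
scene gauge_yellow []
scene hook_red [(0.57, [392.0, 203.0], [392.0, 367.0])]
scene hook_blue [(0.73, [485.0, 214.0], [371.0, 708.0]), (0.61, [375.0, 170.0], [252.0, 286.0]), (0.56, [389.0, 262.0], [632.0, 379.0])]
scene hook_red_tip [(0.67, [373.0, 175.0], [397.0, 276.0])]
scene hook_blue_tip [(0.98, [373.0, 235.0], [626.0, 303.0]), (0.81, [480.0, 182.0], [352.0, 635.0]), (0.8, [429.0, 184.0], [395.0, 466.0])]
scene lid0_top [(0.72, [262.0, 188.0], [469.0, -106.0])]
scene lid1_top [(0.45, [373.0, 210.0], [481.0, 297.0])]
scene lid2_top [(0.52, [215.0, 180.0], [468.0, -281.0])]
scene lid3_top [(0.81, [189.0, 201.0], [573.0, -340.0])]
scene carving [(0.7, [272.0, 288.0], [801.0, 11.0])]
scene oil [(0.54, [383.0, 274.0], [680.0, 365.0])]
scene mug [(0.97, [163.0, 199.0], [543.0, -471.0])]
scene mallet [(0.85, [268.0, 289.0], [806.0, -1.0])]
top gauge_red [(0.69, [325.0, 230.0], [421.0, 86.0])]
top gauge_blue [(0.63, [334.0, 178.0], [660.0, 47.0])]
top gauge_yellow [(0.39, [263
[... 176 characters left out ...]
 (0.63, [221.0, 232.0], [405.0, 547.0])]
top hook_red_tip [(0.71, [264.0, 169.0], [664.0, 342.0]), (0.68, [280.0, 232.0], [408.0, 272.0])]
top hook_blue_tip [(0.8, [189.0, 237.0], [378.0, 637.0]), (0.71, [276.0, 183.0], [608.0, 294.0]), (0.66, [299.0, 272.0], [247.0, 187.0])]
top lid0_top [(0.74, [371.0, 220.0], [469.0, -112.0])]
top lid1_top [(0.67, [409.0, 223.0], [460.0, -278.0])]
top lid2_top [(0.77, [410.0, 223.0], [459.0, -282.0])]
top lid3_top [(0.53, [421.0, 196.0], [575.0, -329.0])]
top carving [(0.44, [350.0, 201.0], [554.0, -26.0])]
top oil [(0.66, [396.0, 162.0], [737.0, -231.0])]
top mug [(0.84, [449.0, 202.0], [563.0, -476.0])]
top mallet [(0.73, [339.0, 152.0], [778.0, 27.0])]
```

```bash
python3 -m pendant '[0,0,-0.2,0,0,-0.883,1, 0,0,-0.2,0,0,-0.883,1, 0,0,-0.2,0,0,-0.883,1, 0,0,-0.2,0,0,-0.883,1]'; python3 -m pendant '[-0.82,-0.94,0,0,0,0,1,-0.82,-0.94,0,0,0,0,1,-0.82,-0.94,0,0,0,0,1,-0.82,-0.94,0,0,0,0,1,-0.82,-0.94,0,0,0,0,1,-0.82,-0.94,0,0,0,0,1,-0.82,-0.94,0,0,0,0,1,-0.82,-0.94,0,0,0,0,1,-0.82,-0.94,0,0,0,0,1,-0.82,-0.94,0,0,0,0,1,-0.82,-0.94,0,0,0,0,1]'
```

```text
time: 2.15
tool_pos: [128.2, 509.1, 251.0]
tcp_rot: [3.142, 0.0, -3.139]
contact_force: [-0.2, -0.2, -0.2]
grip_width: 64.6
finger_force: 0.0
time: 3.25
tool_pos: [399.6, 197.6, 250.9]
tcp_rot: [3.141, 0.001, 3.141]
contact_force: [0.3, 0.2, 0.2]
grip_width: 0.3
finger_force: 0.0
```

```bash
python3 -m pendant '[-0.21,-0.94,0,0,0,0,1,-0.21,-0.94,0,0,0,0,1,-0.21,-0.94,0,0,0,0,1,-0.21,-0.94,0,0,0,0,1,-0.21,-0.94,0,0,0,0,1,-0.21,-0.94,0,0,0,0,1,-0.21,-0.94,0,0,0,0,1,-0.21,-0.94,0,0,0,0,1,-0.21,-0.94,0,0,0,0,1,-0.21,-0.94,0,0,0,0,1,-0.21,-0.94,0,0,0,0,1,0,0,0,0,0,0,1]'; python3 - <<'E'
from h import *
print(get_obs()['tool_pos'],get_obs()['tcp_rot'])
im=capture('wrist');cv2.imwrite('pics/w1.png',im[:,:,::-1])
for n in ['lid0_top','lid2_top','lid3_top']:print(n,best('wrist',n,72))
E
```

```text
time: 4.45
tool_pos: [468.6, -114.2, 250.5]
tcp_rot: [-3.141, 0.0, 3.138]
contact_force: [0.9, 0.9, -0.2]
grip_width: 0.2
finger_force: 0.0
[ 468.59355795 -114.24857752  250.52740611] [-3.14059831e+00  4.03296271e-04  3.13817531e+00]
lid0_top [(0.61, [319.0, 173.0], [458.0, -114.0]), (0.49, [64.0, 228.0], [524.0, -419.0])]
lid2_top [(0.91, [161.0, 172.0], [457.0, -292.0])]
lid3_top [(0.9, [139.0, 261.0], [568.0, -336.0])]
```

View pics/w1.png

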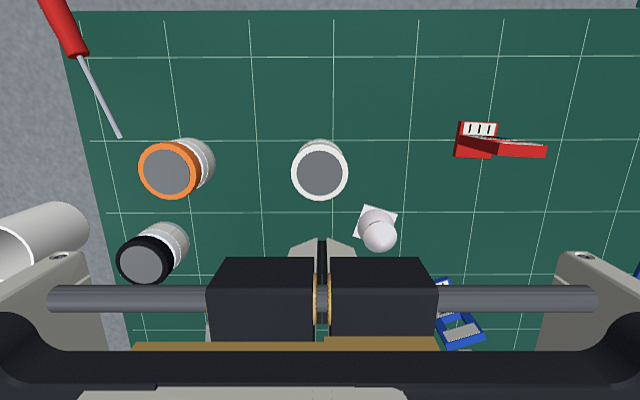

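Wrist picture: white lid (320,172), orange (169,171), black (144,260); the networks agree. Pressing the white lid first.

```bash
python3 -m pendant '[0.28,0.02,0.8,0,0,0,1,0,0,0.9,0,0,0,1,0,0,0.9,0,0,0,1,0,0,0.9,0,0,0,1,0,0,0.9,0,0,0,1,0,0,0.9,0,0,0,1,0,0,0.3,0,0,0,1]';python3 -m pendant '[0,0,0.13,0,0,0,1,0,0,0.1,0,0,0,1,0,0,0.1,0,0,0,1,0,0,0.1,0,0,0,1]'
```

```text
time: 5.35
tool_pos: [458.2, -109.2, 80.8]
tcp_rot: [3.14, -0.004, -3.14]
contact_force: [0.3, -0.1, 0.3]
grip_width: 0.6
finger_force: 0.0
time: 5.75
tool_pos: [460.2, -110.9, 70.5]
tcp_rot: [-3.141, 0.002, 3.141]
contact_force: [-0.9, -0.0, -0.8]
grip_width: 0.4
finger_force: 0.0
```

```bash
python3 -m pendant '[0,0,0.07,0,0,0,1,0,0,0.07,0,0,0,1,0,0,0.07,0,0,0,1]'; python3 -m pendant '[0,0,0.04,0,0,0,1,0,0,0.04,0,0,0,1]'
```

```text
time: 6.05
tool_pos: [460.1, -110.9, 64.3]
tcp_rot: [-3.141, 0.002, 3.141]
contact_force: [-1.1, 0.8, 5.4]
grip_width: 0.7
finger_force: 3.1
time: 6.25
tool_pos: [460.4, -110.9, 63.8]
tcp_rot: [-3.141, 0.003, 3.141]
contact_force: [-9.0, 4.1, 38.4]
grip_width: 0.7
finger_force: 19.4
```

```bash
python3 -m pendant '[0,0,-1,0,0,0,1,0,0,-1,0,0,0,1,0,-1,0,0,0,0,1,0,-1,0,0,0,0,1,0.05,-1,0,0,0,0,1,0,-1,0,0,0,0,1,0,-1,0,0,0,0,1,0,-1,0,0,0,0,1,0,0,0.6,0,0,0,1,0,0,0.85,0,0,0,1,0,0,0,0,0,0,1]';python3 - <<'E'
from h import *
capture('wrist')
for n in ['lid2_top','lid3_top']:print(n,best('wrist',n,72))
E
```

```text
time: 7.35
tool_pos: [456.3, -289.7, 75.0]
tcp_rot: [3.138, -0.004, 3.141]
contact_force: [0.4, 0.2, 0.0]
grip_width: 0.2
finger_force: 0.0
lid2_top []
lid3_top []
```

```bash
python3 -m pendant '[0,0,0.1,0,0,0,1,0,0,0.1,0,0,0,1,0,0,0.1,0,0,0,1,0,0,0.07,0,0,0,1]'; python3 -m pendant '[0,0,0.04,0,0,0,1]'
```

```text
time: 7.9
tool_pos: [458.6, -291.0, 67.2]
tcp_rot: [-3.141, 0.001, 3.142]
contact_force: [-1.3, 1.3, 6.8]
grip_width: 0.3
finger_force: 3.1
time: 8.0
tool_pos: [458.5, -291.0, 66.0]
tcp_rot: [-3.141, 0.001, 3.142]
contact_force: [0.0, 1.9, 6.8]
grip_width: 0.4
finger_force: 3.0
```

```bash
python3 -m pendant '[0,0,0.05,0,0,0,1,0,0,0.04,0,0,0,1]'; python3 -m pendant '[0,0,0.03,0,0,0,1]'
```

```text
time: 8.2
tool_pos: [458.7, -291.0, 64.1]
tcp_rot: [-3.14, 0.002, 3.142]
contact_force: [-3.8, 3.9, 20.4]
grip_width: 0.3
finger_force: 10.0
time: 8.3
tool_pos: [458.7, -291.1, 64.0]
tcp_rot: [-3.14, 0.002, -3.142]
contact_force: [-4.6, 4.8, 24.9]
grip_width: 0.6
finger_force: 12.4
```

```bash
python3 -m pendant '[0,0,-1,0,0,0,1,0,0,-1,0,0,0,1,-0.92,-0.37,0,0,0,0,1,-0.92,-0.37,0,0,0,0,1,-0.92,-0.37,0,0,0,0,1,-0.92,-0.37,0,0,0,0,1,0,0,0,0,0,0,1,0,0,0.8,0,0,0,1,0,0,0.8,0,0,0,1,0,0,0,0,0,0,1]'; python3 -m pendant '[0,0,0.1,0,0,0,1,0,0,0.1,0,0,0,1,0,0,0.1,0,0,0,1,0,0,0.06,0,0,0,1]'
```

```text
time: 9.3
tool_pos: [566.5, -333.8, 70.6]
tcp_rot: [3.138, -0.005, 3.141]
contact_force: [-1.0, -0.5, -0.1]
grip_width: 0.1
finger_force: 0.0
time: 9.7
tool_pos: [568.8, -335.5, 64.5]
tcp_rot: [-3.14, 0.002, 3.141]
contact_force: [-2.2, 1.4, 4.9]
grip_width: 0.6
finger_force: 3.0
```

```bash
python3 -m pendant '[0,0,0.04,0,0,0,1,0,0,0.03,0,0,0,1]'; python3 -m pendant '[0,0,0.02,0,0,0,1]'
```

```text
time: 9.9
tool_pos: [568.9, -335.6, 64.1]
tcp_rot: [-3.14, 0.002, 3.142]
contact_force: [-7.3, 3.9, 19.2]
grip_width: 0.6
finger_force: 9.5
time: 10.0
tool_pos: [569.0, -335.6, 64.1]
tcp_rot: [-3.14, 0.002, 3.142]
contact_force: [-6.7, 4.9, 20.8]
grip_width: 0.6
finger_force: 10.2
```

```bash
python3 -m pendant '[0,0,-1,0,0,0,1,0,0,-1,0,0,0,1,0,0,-1,0,0,0,1,0,0,-1,0,0,0,1,0,1,-1,0,0,0,-1,0,1,-1,0,0,0,-1,0,1,0,0,0,0,-1,0,1,0,0,0,0,-1,0.2,1,0,0,0,0,-1,0.2,1,0,0,0,0,-1,0.2,1,0,0,0,0,-1,0.2,1,0,0,0,0,-1]'; python3 -m pendant '[0.5,1,0,0,0,0,-1,0.5,1,0,0,0,0,-1,0.5,1,0,0,0,0,-1,0.5,1,0,0,0,0,-1,0.5,1,0,0,0,0,-1,0.5,1,0,0,0,0,-1,0,0,0,0,0,0,-1]'; python3 - <<'E'
from h import *
im=capture('wrist');cv2.imwrite('pics/w2.png',im[:,:,::-1])
for n in ['gauge_red','gauge_blue','carving']:print(n,best('wrist',n,0))
for c in ['top','scene']:
  capture(c)
  for n in ['gauge_red','gauge_blue','lid0_top']:print(c,n,best(c,n,0 if 'g' in n else 64,1))
E
```

```text
time: 11.2
tool_pos: [544.1, -94.0, 241.0]
tcp_rot: [-3.141, 0.001, 3.141]
contact_force: [-0.0, -0.1, 0.7]
grip_width: 59.9
finger_force: 0.0
time: 11.9
tool_pos: [452.8, 87.6, 241.1]
tcp_rot: [3.14, 0.001, -3.138]
contact_force: [0.6, -0.4, -0.2]
grip_width: 91.7
finger_force: 0.0
gauge_red [(0.87, [321.0, 154.0], [433.0, 84.0])]
gauge_blue [(0.82, [304.0, 305.0], [666.0, 57.0])]
carving [(0.88, [231.0, 238.0], [553.0, -45.0])]
top gauge_red [(0.5, [262.0, 168.0], [696.0, 376.0])]
top gauge_blue [(0.65, [331.0, 178.0], [655.0, 60.0])]
top lid0_top [(0.76, [369.0, 220.0], [467.0, -105.0])]
scene gauge_red [(0.61, [384.0, 274.0], [677.0, 368.0])]
scene gauge_blue [(0.65, [296.0, 252.0], [659.0, 60.0])]
scene lid0_top [(0.73, [261.0, 187.0], [461.0, -112.0])]
```

View pics/w2.png

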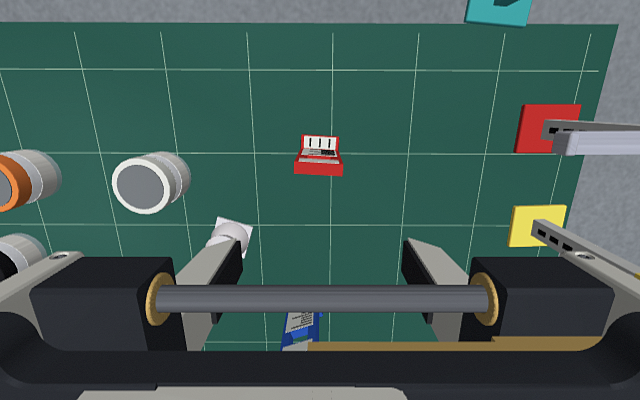

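Wrist picture: red gauge at (321,154) with its white face toward the image top (world −x). The blue one at (300,330) is half hidden. Now I'll fit the red gauge's silhouette.

```bash
cat >> h.py <<'E'
from scipy.optimize import minimize
def box(x0,x1,y0,y1,z0,z1): return np.array([[x,y,z] for x in(x0,x1) for y in(y0,y1) for z in(z0,z1)],float)
PARTS=[box(-23,23,-24,24,0,10),box(-6,6,-24,24,0,104)]
def sil(cam,m,p,S=4):
    x,y,a=p;c,s=np.cos(a),np.sin(a);R=np.array([[c,-s,0],[s,c,0],[0,0,1]]);out=np.zeros((400,640),np.uint8)
    for B in PARTS:
        q=np.array([proj(cam,R@b+[x,y,0],m) for b in B],np.float32)
        cv2.fillConvexPoly(out,np.round(cv2.convexHull(q)*16).astype(np.int32),1,shift=4)
    return out
def fit(cam,thing,p0,mask=None,yaws=(0,1.57)):
    m=camera_model(cam)
    if mask is None:
        r=regions_of(cam,thing);mask=r[0]['pixels']
    mask=mask.astype(np.uint8);b=None
    g=lambda im:cv2.GaussianBlur(im.astype(np.float32),(0,0),1.0)
    M=g(mask);f=lambda p:float(((g(sil(cam,m,[p[0],p[1],p[2]/30]))-M)**2).sum())
    for a in yaws:
      for da in (-.5,0,.5):
        r=minimize(f,[p0[0],p0[1],(a+da)*30],method='Nelder-Mead',options=dict(initial_simplex=[[p0[0],p0[1],(a+da)*30],[p0[0]+12,p0[1],(a+da)*30],[p0[0],p0[1]+12,(a+da)*30],[p0[0],p0[1],(a+da)*30+8]],xatol=.05,fatol=.1,maxiter=200))
        if b is None or r.fun<b[0]: b=(r.fun,r.x[0],r.x[1],r.x[2]/30)
    return np.round(b,3),mask.sum()
E
python3 - <<'E'
from h import *
capture('wrist')
print(fit('wrist','gauge_red',(433,84)))
m=camera_model('wrist');print(np.round(m['pose'],3)[:3].tolist())
print('tcp in image',proj('wrist',get_obs()['tool_pos']))
E
```

```text
(array([ 1.57220e+01,  4.30249e+02,  8.36050e+01, -4.90000e-02]), np.uint64(1701))
[[0.001, -0.954, -0.3, 373.025], [1.0, 0.001, -0.0, 84.044], [0.0, -0.3, 0.954, 400.158]]
tcp in image [322.69824259 253.70639571]
```

```bash
python3 -m pendant '[0.74,-0.05,0.8,0,0,0,-1,0,0,0.9,0,0,0,-1,0,0,0.9,0,0,0.7,-1,0,0,0.9,0,0,0,-1,0,0,0,0,0,0,-1]'
```

```text
time: 13.1
tool_pos: [430.2, 83.3, 132.7]
tcp_rot: [-3.141, -0.006, 3.092]
contact_force: [0.2, 0.8, 0.4]
grip_width: 91.8
finger_force: 0.0
```

```bash
python3 -m pendant '[0,0,0.64,0,0,0,-1,0,0,0.64,0,0,0,-1,0,0,0.64,0,0,0,-1,0,0,0,0,0,0,-1]';python3 -m pendant '[0,0,0,0,0,0,1,0,0,0,0,0,0,1,0,0,0,0,0,0,1,0,0,0,0,0,0,1,0,0,0,0,0,0,1,0,0,0,0,0,0,1,0,0,0,0,0,0,1,0,0,0,0,0,0,1]'
```

```text
time: 13.5
tool_pos: [431.7, 83.4, 77.0]
tcp_rot: [-3.142, -0.003, 3.093]
contact_force: [-0.2, 0.5, 0.3]
grip_width: 92.0
finger_force: 0.0
time: 14.3
tool_pos: [432.5, 83.4, 77.8]
tcp_rot: [3.141, 0.0, 3.093]
contact_force: [0.6, 0.1, 2.7]
grip_width: 47.6
finger_force: 30.0
```

```bash
python3 - <<'E'
from h import *
z=[]
for i in range(5): capture('wrist');z.append(get_obs()['tool_pos'])
print(np.round(z,1).tolist(),np.mean(z,0))
E
python3 -m pendant '[0,0,-0.5,0,0,0,1,0,0,-1,0,0,0,1,0,0,-1,0,0,0,1,0,0,-1,0,0,0,1,0,0,-1,0,0,0,1,0,0,-1,0,0,0,1,0,0.5,-0.7,0,0,0,1,0,1,0,0,0,0,1,0,1,0,0,0,0,1,0,1,0,0,0,0,1,0,1,0,0,0,0,1,0,0,0,0,0,0,1]'
python3 - <<'E'
from h import *
im=capture('wrist');cv2.imwrite('pics/w3.png',im[:,:,::-1])
for n,z in [('hook_red',0),('hook_yellow',0),('hook_blue',0),('hook_red_tip',160),('hook_yellow_tip',160),('hook_blue_tip',160)]:print(n,best('wrist',n,z,3))
E
```

```text
[[432.5, 83.4, 77.8], [432.4, 83.4, 77.8], [432.5, 83.4, 77.8], [432.4, 83.4, 77.7], [432.5, 83.4, 77.8]] [432.4527431   83.37852808  77.754827  ]
time: 15.75
tool_pos: [438.5, 220.8, 262.8]
tcp_rot: [3.141, -0.001, 3.096]
contact_force: [0.5, -1.1, -1.7]
grip_width: 47.8
finger_force: 30.0
hook_red [(0.89, [426.0, 132.0], [396.0, 360.0])]
hook_yellow [(0.78, [429.0, 222.0], [529.0, 372.0])]
hook_blue [(0.69, [361.0, 13.0], [252.0, 273.0]), (0.53, [323.0, 209.0], [501.0, 216.0])]
hook_red_tip [(0.59, [388.0, 152.0], [397.0, 276.0])]
hook_yellow_tip []
hook_blue_tip [(0.97, [607.0, 145.0], [401.0, 463.0])]
```

View pics/w3.png

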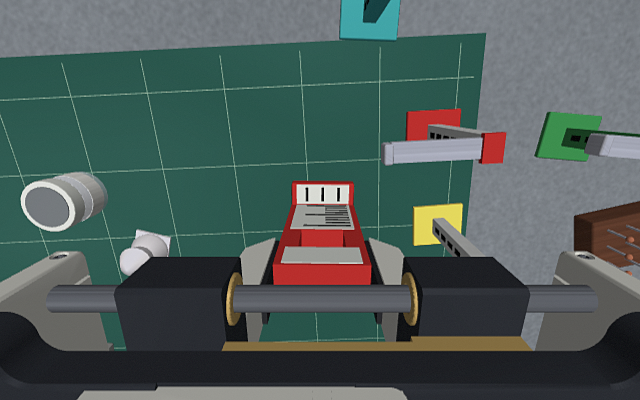

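Wrist picture: the red gauge is held at (322,240), ruled face toward image top. The red hook runs from its tip (388,152) to its red cap (493,148), on the red foot (433,124); the turquoise and green look-alikes are clearly separate. Next, fit the hook silhouette.

```bash
cat >> h.py <<'E'
GP=PARTS
HP=[box(-27,43,-30,30,0,8),box(0,16,-12,12,0,157),box(-79,0,-9,9,146,154),box(-87,-79,-9,9,146,164)]
def hookfit(cam,thing,p0,yaws=(1.5,)):
    import h
    globals()['PARTS']=HP
    rs=regions_of(cam,thing)
    t=proj(cam,[p0[0],p0[1],60])
    rs=[r for r in rs if np.hypot(*(np.array(r['location'])-t))<60]
    out=fit(cam,thing,p0,rs[0]['pixels'],yaws) if rs else None
    if rs:
        cv2.imwrite('pics/mask.png',rs[0]['pixels']*127+sil(cam,camera_model(cam),out[0][1:])*128)
    globals()['PARTS']=GP
    return out
E
python3 - <<'E'
from h import *
capture('wrist');o=get_obs();print(o['tool_pos'],o['tcp_rot'])
print(hookfit('wrist','hook_red',(400,365)))
im=cv2.imread('pics/mask.png');c=camera_model('wrist')
w=capture('wrist')[:,:,::-1]
a=np.hstack([w[90:190,340:540],im[90:190,340:540]]);cv2.imwrite('pics/w4.png',cv2.resize(a,None,fx=2,fy=2,interpolation=0))
E
```

```text
[439.09829606 217.39254184 263.69487392] [-3.14157368e+00  1.51135071e-04  3.09121594e+00]
(array([ 29.449, 399.227, 363.415,   1.573]), np.uint64(4851))[ WARN:0@3.062] global loadsave.cpp:1063 imwrite_ Unsupported depth image for selected encoder is fallbacked to CV_8U.
```

View pics/w4.png

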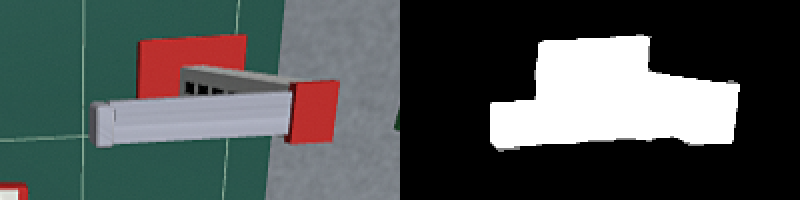

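Fit is good: red hook at (399.2, 363.4), yaw 1.573. Rotating the gauge to face it.

```bash
python3 -m pendant '[0,0,0,0,0,-1,1,0,0,0,0,0,-1,1,0,0,0,0,0,-1,1,0,0,0,0,0,-1,1,0,0,0,0,0,-1,1,0,0,0,0,0,-1,1,0,0,0,0,0,-1,1,0,0,0,0,0,-1,1,0,0,0,0,0,-1,1,0,0,0,0,0,-1,1,0,0,0,0,0,-1,1,0,0,0,0,0,-1,1]'; python3 -m pendant '[0,0,0,0,0,-1,1,0,0,0,0,0,-1,1,0,0,0,0,0,-1,1,0,0,0,0,0,-1,1,0,0,0,0,0,-1,1,0,0,0,0,0,-1,1,0,0,0,0,0,-1,1,0,0,0,0,0,-1,1,0,0,0,0,0,-1,1,0,0,0,0,0,-1,1,0,0,0,0,0,-1,1,0,0,0,0,0,-0.2,1]'
python3 - <<'E'
from h import *
im=capture('wrist');cv2.imwrite('pics/w5.png',im[:,:,::-1]);o=get_obs();print(o['tool_pos'],o['tcp_rot'])
print(best('wrist','hook_red_tip',160))
print('tip expected',proj('wrist',[399.3,280,160]))
E
```

```text
time: 17.45
tool_pos: [439.0, 217.9, 263.7]
tcp_rot: [-3.142, 0.0, -2.35]
contact_force: [-0.0, 0.5, -1.9]
grip_width: 48.1
finger_force: 30.0
time: 18.65
tool_pos: [439.0, 217.9, 263.7]
tcp_rot: [-3.141, 0.0, -1.57]
contact_force: [0.1, -0.3, -1.8]
grip_width: 47.8
finger_force: 30.0
[439.00713941 217.97221578 263.68516422] [-3.14146761e+00  6.09129773e-05 -1.57112119e+00]
[]
tip expected [362.77505986 262.57300063]
```

View pics/w5.png

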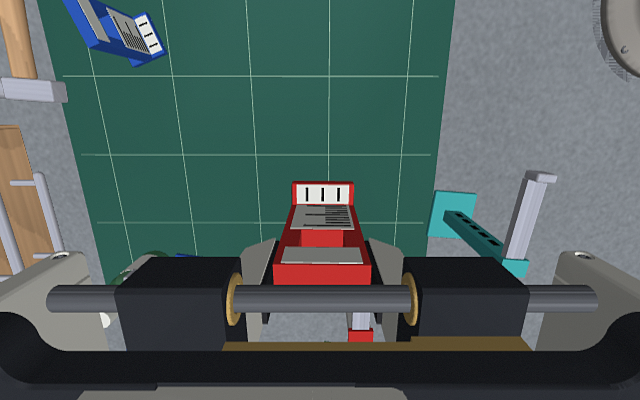

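Wrist picture: the held gauge's ruled face points at world −y, as wanted. Red hook strap and cap show at (360,325) beyond it, and the blue gauge is at (125,35).

```bash
python3 - <<'E'
from h import *
for x in (387.3,399.3,411.3): print(proj('wrist',[x,363.4,157]))
im=cv2.imread('pics/w5.png')[:,:,::-1].astype(int)
for r in (335,339,320,325):
    red=[c for c in range(330,400) if im[r,c,0]>130 and im[r,c,1]<70] if r>330 else [c for c in range(330,400) if im[r,c,2]>im[r,c,0]+8 and im[r,c].min()>120]
    print(r,red[:1],red[-1:])
E
python3 -m pendant '[0.5,0.66,0,0,0,0,1,0,0.66,0,0,0,0,1,-0.5,0,1,0,0,0,1,-0.5,0,1,0,0,0,1,0,0,0.9,0,0,0,1,0,0,0.53,0,0,0,1,0,0,0,0,0,0,1,0,0,0,0,0,0,1]'
```

```text
[370.71210815 331.83644921]
[359.33971586 331.8587572 ]
[347.96711558 331.8810656 ]
335 [349] [372]
339 [349] [372]
320 [330] [374]
325 [330] [380]
time: 19.55
tool_pos: [399.7, 233.3, 161.2]
tcp_rot: [-3.141, 0.0, -1.572]
contact_force: [0.3, 0.3, -1.8]
grip_width: 47.8
finger_force: 30.0
```

```bash
python3 -m pendant '[0,0.03,0,0,0,0,1,-0.4,0,0,0,0,0,1,-0.4,0,0,0,0,0,1,-0.4,0,0,0,0,0,1,-0.3,0,0,0,0,0,1,0,0,0,0,0,0,1]'; python3 - <<'E'
from h import *
im=capture('scene');m=proj('scene',[399,290,140]).astype(int);print(m)
cv2.imwrite('pics/s1.png',cv2.resize(im[m[1]-50:m[1]+50,m[0]-65:m[0]+65,::-1],None,fx=6,fy=6,interpolation=2))
E
```

```text
time: 20.15
tool_pos: [398.4, 279.7, 160.7]
tcp_rot: [-3.141, 0.0, -1.569]
contact_force: [0.5, -1.2, -1.4]
grip_width: 48.0
finger_force: 30.0
[376 179]
```

View pics/s1.png

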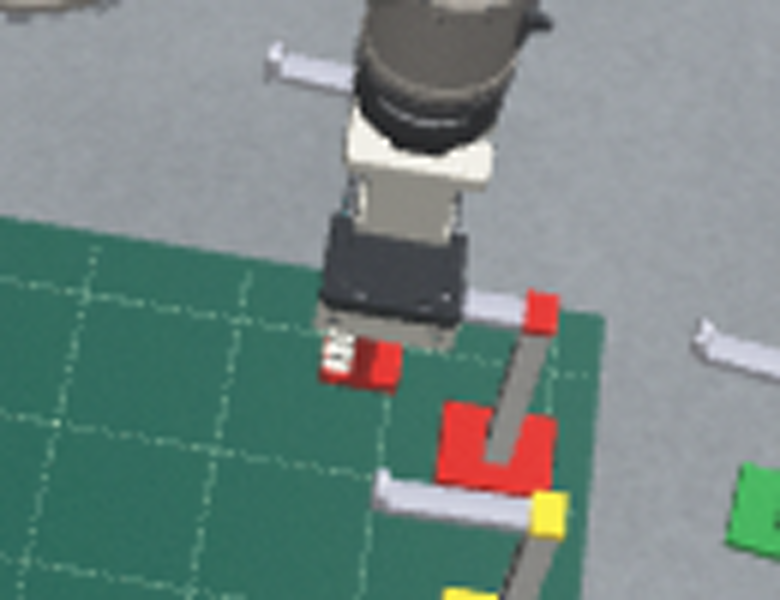

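The gauge is at the hook end with no contact force, so it is threading. Carry on in, then lower.

```bash
python3 -m pendant '[-0.4,0,0,0,0,0,1,-0.4,0,0,0,0,0,1,-0.4,0,0,0,0,0,1,0,0,0,0,0,0,1,0,0,0.1,0,0,0,1,0,0,0.1,0,0,0,1,0,0,0.1,0,0,0,1,0,0,0.06,0,0,0,1,0,0,0,0,0,0,1]'
```

```text
time: 21.1
tool_pos: [398.4, 313.9, 149.6]
tcp_rot: [3.141, -0.0, -1.571]
contact_force: [0.6, 0.5, -2.0]
grip_width: 47.6
finger_force: 30.0
```

```bash
python3 -m pendant '[0,0,0.03,0,0,0,1,0,0,0.03,0,0,0,1,0,0,0,0,0,0,1]'
```

```text
time: 21.4
tool_pos: [398.5, 314.1, 148.1]
tcp_rot: [3.142, 0.0, -1.571]
contact_force: [-0.2, 1.1, -1.6]
grip_width: 47.5
finger_force: 30.0
```

```bash
python3 -m pendant '[0,0,0.03,0,0,0,1,0,0,0.02,0,0,0,1,0,0,0,0,0,0,1]'
```

```text
time: 21.7
tool_pos: [398.6, 314.3, 147.7]
tcp_rot: [-3.141, 0.0, -1.571]
contact_force: [-3.2, -1.7, 6.2]
grip_width: 47.9
finger_force: 30.0
```

```bash
python3 -m pendant '[0,0,-0.01,0,0,0,0,0,0,0,0,0,0,-0.1,0,0,0,0,0,0,-0.3,0,0,0,0,0,0,-0.5,0,0,0,0,0,0,-0.6,0,0,-0.5,0,0,0,-0.6,0,0,-1,0,0,0,-0.6,0,0,-1,0,0,0,-0.6,0,0,-1,0,0,0,-0.6,1,0,-0.5,0,0,0,-1,1,0,0,0,0,0,-1,1,0,0,0,0,0,-1]'; python3 - <<'E'
from h import *
im=capture('scene');m=proj('scene',[399,320,120]).astype(int)
cv2.imwrite('pics/s2.png',cv2.resize(im[m[1]-50:m[1]+50,m[0]-65:m[0]+65,::-1],None,fx=6,fy=6,interpolation=2))
E
```

```text
time: 22.9
tool_pos: [398.5, 223.4, 267.4]
tcp_rot: [-3.14, 0.0, -1.57]
contact_force: [1.0, -0.2, 0.3]
grip_width: 90.5
finger_force: 0.0
```

View pics/s2.png

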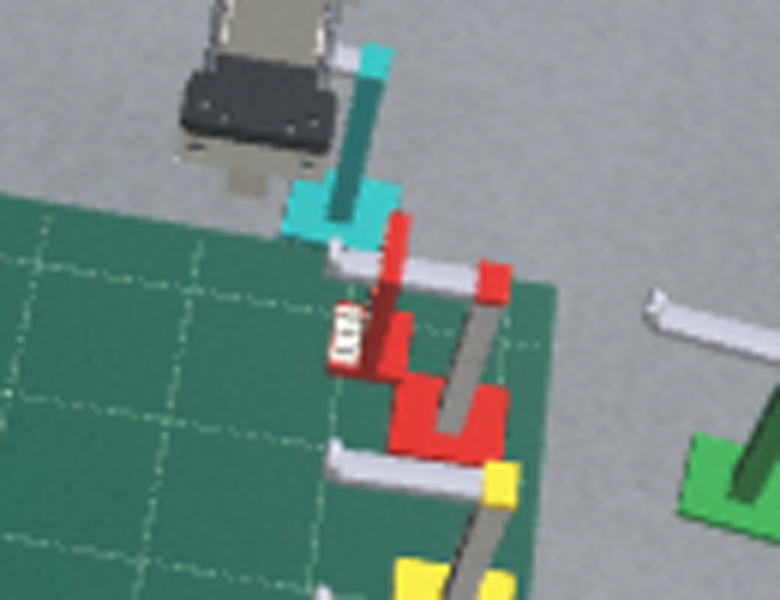

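Red gauge hangs on the red hook with its ruled face outward. Now the blue one.

```bash
python3 -m pendant '[0.52,-0.87,0,0,0,0,-1,0.52,-0.87,0,0,0,0,-1,0.52,-0.87,0,0,0,0,-1,0.52,-0.87,0,0,0,0,-1,0.52,-0.87,0,0,0,0,-1,0.52,-0.87,0,0,0,0,-1,0.52,-0.87,0,0,0,0,-1,0.52,-0.87,0,0,0,0,-1,0.52,-0.87,0,0,0,0,-1,0.52,-0.87,0,0,0,0,-1]'; python3 -m pendant '[0,0,0,0,0,1,-1,0,0,0,0,0,1,-1,0,0,0,0,0,1,-1,0,0,0,0,0,1,-1,0,0,0,0,0,1,-1,0,0,0,0,0,1,-1,0,0,0,0,0,1,-1,0,0,0,0,0,1,-1,0,0,0,0,0,1,-1,0,0,0,0,0,1,-1,0,0,0,0,0,1,-1,0,0,0,0,0,1,-1]';  python3 -m pendant '[0,0,0,0,0,1,-1,0,0,0,0,0,1,-1,0,0,0,0,0,1,-1,0,0,0,0,0,1,-1,0,0,0,0,0,1,-1,0,0,0,0,0,1,-1,0,0,0,0,0,1,-1,0,0,0,0,0,1,-1,0,0,0,0,0,1,-1,0,0,0,0,0,1,-1,0,0,0,0,0,0.5,-1,0,0,0,0,0,0,-1]'
python3 - <<'E'
from h import *
im=capture('wrist');cv2.imwrite('pics/w6.png',im[:,:,::-1]);o=get_obs();print(o['tool_pos'],o['tcp_rot'])
b=best('wrist','gauge_blue',0);print(b)
print(fit('wrist','gauge_blue',b[0][2]))
print(hookfit('wrist','hook_blue',(635,375)))
E
```

```text
time: 23.95
tool_pos: [659.9, 80.2, 266.4]
tcp_rot: [-3.141, -0.012, -1.596]
contact_force: [-0.0, 1.3, 1.1]
grip_width: 91.7
finger_force: 0.0
time: 25.15
tool_pos: [658.9, 81.0, 266.4]
tcp_rot: [-3.132, -0.008, -2.436]
contact_force: [0.2, -0.6, 0.4]
grip_width: 91.6
finger_force: 0.0
time: 26.35
tool_pos: [658.9, 81.0, 266.4]
tcp_rot: [-3.129, 0.0, 3.117]
contact_force: [0.5, 0.3, -0.2]
grip_width: 91.6
finger_force: 0.0
[658.89598668  81.00055715 266.49558448] [-3.12947100e+00  2.49693103e-04  3.11843071e+00]
[(0.62, [309.0, 171.0], [664.0, 59.0])]
(array([2.32460e+01, 6.61889e+02, 5.86140e+01, 3.45000e-01]), np.uint64(1565))
(array([111.699, 634.779, 383.205,   1.412]), np.uint64(3908))[ WARN:0@4.443] global loadsave.cpp:1063 imwrite_ Unsupported depth image for selected encoder is fallbacked to CV_8U.
```

View pics/w6.png

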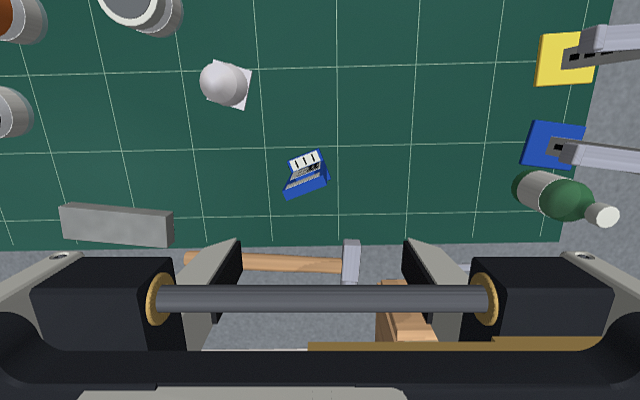

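Wrist picture: blue gauge at (306,174), white face toward image top; fit gives (662,58.6), yaw 0.345. The blue hook at (555,145) is the true one: blue foot next to the oil bottle.

```bash
python3 -m pendant '[-0.12,-0.745,0,-0.18,0,0,-1,0,0,0.9,0,0,-1,-1,0,0,0.9,0,0,-1,-1,0,0,0.9,0,0,-1,-1,0,0,0.9,0,0,-1,-1,0,0,0.9,0,0,-1,-1,0,0,0,0,0,-0.28,-1,0,0,0,0,0,0,-1]'; python3 - <<'E'
from h import *
capture('wrist');print(fit('wrist','gauge_blue',(662,58.6),yaws=(.34,)));o=get_obs();print(o['tool_pos'],o['tcp_rot'])
E
```

```text
time: 27.35
tool_pos: [662.2, 58.5, 132.5]
tcp_rot: [3.141, 0.001, -2.798]
contact_force: [0.2, -0.3, -0.2]
grip_width: 91.9
finger_force: 0.0
(array([1.07550e+01, 6.63403e+02, 5.96910e+01, 3.58000e-01]), np.uint64(4512))
[663.12402878  58.47660982 134.12415969] [-3.14059426  0.00381714 -2.79822612]
```

```bash
python3 -m pendant '[0,0.04,0.64,0,0,-0.2,-1,0,0,0.64,0,0,0,-1,0,0,0.6,0,0,0,-1,0,0,0,0,0,0,-1]';python3 -m pendant '[0,0,0,0,0,0,1,0,0,0,0,0,0,1,0,0,0,0,0,0,1,0,0,0,0,0,0,1,0,0,0,0,0,0,1,0,0,0,0,0,0,1,0,0,0,0,0,0,1,0,0,0,0,0,0,1]'
```

```text
time: 27.85
tool_pos: [661.0, 59.7, 74.9]
tcp_rot: [3.141, -0.001, -2.784]
contact_force: [-0.2, 0.5, -0.8]
grip_width: 91.9
finger_force: 0.0
time: 28.65
tool_pos: [661.8, 59.7, 75.9]
tcp_rot: [3.141, 0.001, -2.783]
contact_force: [0.2, 0.2, 1.3]
grip_width: 47.5
finger_force: 30.0
```

```bash
python3 -m pendant '[0,0,-0.5,0,0,0,1,0,0,-1,0,0,0,1,0,0,-1,0,0,0,1,0,0,-1,0,0,0,1,0,0,-1,0,0,0,1,-0.207,0.9,-1,0,0,0,1,-0.207,0.9,-0.7,0,0,0,1,-0.207,0.9,0,0,0,0,1,-0.207,0.9,0,0,0,0,1,-0.207,0.9,0,0,0,0,1,-0.207,0.9,0,0,0,0,1,0,0,0,0,0,0,1]'
python3 - <<'E'
from h import *
im=capture('wrist');cv2.imwrite('pics/w7.png',im[:,:,::-1]);o=get_obs();print(o['tool_pos'],o['tcp_rot'],o['grip_width'])
print(hookfit('wrist','hook_blue',(635,375)),best('wrist','hook_blue_tip',160,3),best('wrist','hook_blue',0,3))
E
```

```text
time: 29.85
tool_pos: [638.4, 228.1, 262.4]
tcp_rot: [3.14, 0.001, -2.779]
contact_force: [0.7, -0.4, -1.7]
grip_width: 47.8
finger_force: 30.0
[638.9321907  226.05477296 262.30084563] [ 3.14133822e+00  8.99028342e-04 -2.78026471e+00] 47.592895955735536
(array([199.698, 636.439, 377.468,   1.405]), np.uint64(3707)) [(0.77, [399.0, 214.0], [626.0, 293.0])] [(0.9, [612.0, 87.0], [411.0, 538.0]), (0.63, [424.0, 200.0], [633.0, 378.0])][ WARN:0@2.523] global loadsave.cpp:1063 imwrite_ Unsupported depth image for selected encoder is fallbacked to CV_8U.
```

View pics/w7.png

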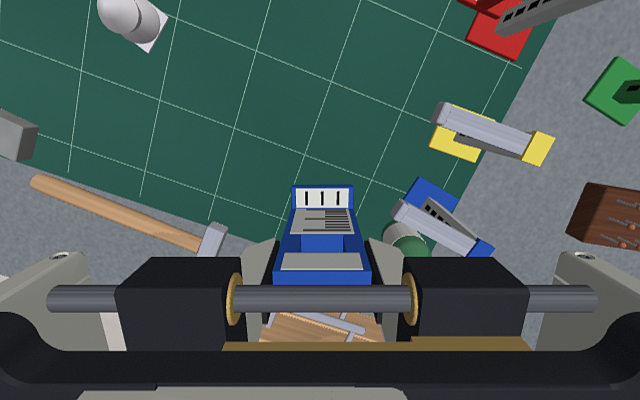

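```bash
cat >> h.py <<'E'
def strapfit(cam,im,p0,a0,excl=None):
    m=camera_model(cam);I=im.astype(int)
    t=np.zeros((400,640),np.uint8)
    globals()['PARTS']=HP[2:];reg=cv2.dilate(sil(cam,m,[*p0,a0]),np.ones((31,31)))
    M=((I[:,:,2]>I[:,:,0]+6)&(I.min(2)>105)&(I[:,:,2]-I[:,:,0]<60)&(reg>0)).astype(np.uint8)
    M=cv2.morphologyEx(M,cv2.MORPH_CLOSE,np.ones((3,3)))
    n,l,s,_=cv2.connectedComponentsWithStats(M);M=(l==1+np.argmax(s[1:,4]))
    out=fit(cam,None,p0,M,(a0,));S=sil(cam,m,out[0][1:]);globals()['PARTS']=GP
    return out,M,S
E
python3 - <<'E'
from h import *
im=capture('wrist')
o,M,S=strapfit('wrist',im,(636,379),1.41);print(o)
v=im[:,:,::-1].copy();c=v[170:270,380:510].copy();e=c.copy()
k,_=cv2.findContours(S[170:270,380:510],0,2);
c=cv2.resize(c,None,fx=3,fy=3,interpolation=0);cv2.drawContours(c,[q*3+1 for q in k],-1,(0,0,255),1)
e=np.repeat(M[170:270,380:510,None]*255,3,2).astype(np.uint8)
cv2.imwrite('pics/w8.png',np.hstack([c,cv2.resize(e,None,fx=3,fy=3,interpolation=0)]))
E
```

```text
(array([326.306, 637.522, 383.559,   1.391]), np.uint64(1913))
```

View pics/w8.png

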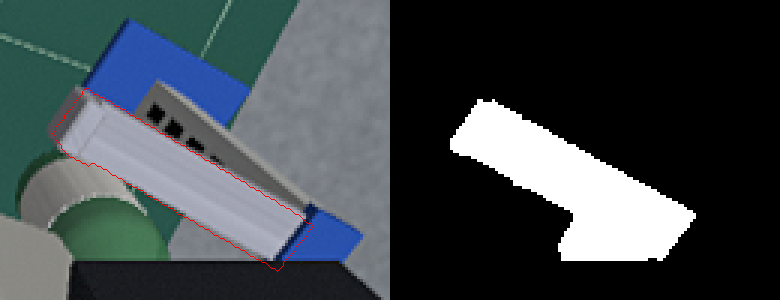

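The crop confirms the blue-footed, blue-capped hook. The mask leaks at the bottom right, so I'll use the strap's visible corners directly.

```bash
python3 - <<'E'
from h import *
for q in [(482.3,241),(470.7,257),(415,203.3),(409.3,221.7)]: print(np.round(atz('wrist',q,154),1))
im=capture('wrist')
# refined: edges of the strap by line fit, excluding bench leak: restrict rows<240 
m=camera_model('wrist');I=im.astype(int)
M=((I[:,:,2]>I[:,:,0]+6)&(I.min(2)>105)&(I[:,:,2]-I[:,:,0]<60))
L=[];U=[]
for c in range(422,455):
    r=np.where(M[195:255,c])[0]+195
    U.append((c,r.min()));
    if c<438: L.append((c,r.max()))
for E_ in (U,L):
    E_=np.array(E_,float);k=np.polyfit(E_[:,0],E_[:,1],1)
    a,b=[atz('wrist',(c,np.polyval(k,c)+(-.5 if E_[0,1]<215 else .5)),154) for c in (422,455)]
    d=b-a;print(np.round(a,1),np.round(b,1),'yaw',np.arctan2(d[1],d[0]), 'x at y=290,335:',[a[0]+d[0]*(y-a[1])/d[1] for y in (290,335)])
E
```

```text
[625.1 381.3 154. ]
[644.1 379.2 154. ]
[613.4 304.5 154. ]
[631.6 307.3 154. ]
[614.3 311.9 154. ] [602.5 339.9 154. ] yaw 1.9680052143020155 x at y=290,335: [np.float64(623.4623856225645), np.float64(604.5845682475425)]
[634.7 321.9 154. ] [657.4 369.  154. ] yaw 1.1206429366154484 x at y=290,335: [np.float64(619.2463547660705), np.float64(640.9923465658618)]
```

```bash
python3 -m pendant '[0,0,0,0,0,-1,1,0,0,0,0,0,-1,1,0,0,0,0,0,-1,1,0,0,0,0,0,-1,1,0,0,0,0,0,-1,1,0,0,0,0,0,-1,1,0,0,0,0,0,-1,1,0,0,0,0,0,-1,1,0,0,0,0,0,-1,1,0,0,0,0,0,-1,1]'; python3 -m pendant '[0,0,0,0,0,-1,1,0,0,0,0,0,-1,1,0,0,0,0,0,-1,1,0,0,0,0,0,-1,1,0,0,0,0,0,-1,1,0,0,0,0,0,0,1,-0.35,0.48,0,0,0,0,1,-0.36,0.47,0,0,0,0,1,0,0,0,0,0,0,1]'; python3 - <<'E'
from h import *
im=capture('wrist');o=get_obs();print(o['tool_pos'],o['tcp_rot'],o['contact_force'])
c,s=np.cos(1.41),np.sin(1.41)
for l in (-12,0,12): print(np.round(proj('wrist',[635+l*s,380-l*c,157]),1), np.round(proj('wrist',[635+16*c+l*s,380+16*s-l*c,157]),1))
v=cv2.resize(im[280:350,270:370,::-1],None,fx=6,fy=6,interpolation=2);cv2.imwrite('pics/w9.png',v)
b=[(r['score'],r['location']) for r in search_frame('scene','oil')]
capture('scene')
for r in pinpoint('scene','oil')[:2]: print('oil',r['score'],r['location'],atz('scene',r['location'],0))
I=im.astype(int);B=(I[:,:,2]>I[:,:,0]+70)
for r in range(285,346,6):
    x=np.where(B[r,290:380])[0]+290;print(r,x.min() if len(x) else None,x.max() if len(x) else None,end='; ')
E
```

```text
time: 31.15
tool_pos: [639.8, 223.3, 261.9]
tcp_rot: [-3.141, 0.001, -2.083]
contact_force: [-0.5, 0.1, -1.5]
grip_width: 47.8
finger_force: 30.0
time: 32.05
tool_pos: [612.9, 252.6, 262.3]
tcp_rot: [3.141, 0.001, -1.734]
contact_force: [0.5, 0.2, -2.0]
grip_width: 47.9
finger_force: 30.0
[613.72582452 251.65967723 262.30344487] [-3.14076001e+00  9.34117545e-04 -1.73435254e+00] [ 0.0843047  -0.22717467 -2.05557798]
[333.2 320.6] [333.  333.3]
[321.6 320.6] [321.6 333.3]
[310.  320.6] [310.2 333.3]
oil 0.74 [383.0, 276.2] [686.55937126 365.04222682   0.        ]
285 None None; 291 None None; 297 None None; 303 None None; 309 None None; 315 None None; 321 309 333; 327 309 333; 333 309 333; 339 None None; 345 None None;
```

Cap seen at columns 309–333 against a predicted centre of 321.6, so the lateral alignment is good. Lowering and threading.

```bash
python3 -m pendant '[0,0,0.8,0,0,0,1,0,0,0.9,0,0,0,1,0,0,0.9,0,0,0,1,0,0,0.83,0,0,0,1,0,0,0,0,0,0,1,0,0,0,0,0,0,1]'
```

```text
time: 32.85
tool_pos: [615.4, 249.8, 159.2]
tcp_rot: [-3.141, 0.0, -1.736]
contact_force: [0.5, 0.4, -1.4]
grip_width: 47.8
finger_force: 30.0
```

```bash
python3 -m pendant '[0,0.03,0,0,0,0,1,0,0,0,0,0,0,1]'; python3 -m pendant '[-0.35,0,0,0,0,0,1,-0.35,0,0,0,0,0,1,-0.35,0,0,0,0,0,1,-0.25,0,0,0,0,0,1,0,0,0,0,0,0,1]'
```

```text
time: 33.05
tool_pos: [615.0, 250.4, 160.7]
tcp_rot: [-3.138, 0.002, -1.736]
contact_force: [0.5, 0.7, -1.2]
grip_width: 47.6
finger_force: 30.0
time: 33.55
tool_pos: [620.5, 290.3, 158.6]
tcp_rot: [-3.141, 0.001, -1.734]
contact_force: [-0.6, 0.2, -2.1]
grip_width: 48.1
finger_force: 30.0
```

```bash
python3 -m pendant '[-0.35,0,0,0,0,0,1,-0.35,0,0,0,0,0,1,-0.3,0,0,0,0,0,1,0,0,0,0,0,0,1,0,0,0.1,0,0,0,1,0,0,0.1,0,0,0,1,0,0,0.1,0,0,0,1,0,0,0.06,0,0,0,1,0,0,0,0,0,0,1]'
```

```text
time: 34.45
tool_pos: [625.4, 318.0, 147.6]
tcp_rot: [3.142, 0.0, -1.736]
contact_force: [0.1, -0.1, -0.9]
grip_width: 47.7
finger_force: 30.0
```

```bash
python3 -m pendant '[0,0,0.03,0,0,0,1,0,0,0.03,0,0,0,1,0,0,0,0,0,0,1]'
```

```text
time: 34.75
tool_pos: [625.5, 318.3, 146.3]
tcp_rot: [-3.141, 0.001, -1.736]
contact_force: [-0.9, -0.3, -1.8]
grip_width: 47.8
finger_force: 30.0
```

```bash
python3 -m pendant '[0,0,0.03,0,0,0,1,0,0,0.02,0,0,0,1,0,0,0,0,0,0,1]'
```

```text
time: 35.05
tool_pos: [625.6, 318.3, 145.8]
tcp_rot: [-3.14, 0.001, -1.736]
contact_force: [-2.5, -1.1, 4.9]
grip_width: 48.0
finger_force: 30.0
```

```bash
python3 -m pendant '[0,0,-0.01,0,0,0,0,0,0,0,0,0,0,-0.1,0,0,0,0,0,0,-0.3,0,0,0,0,0,0,-0.5,0,0,0,0,0,0,-0.5,0,0,-0.5,0,0,0,-0.5,0,0,-1,0,0,0,-0.5,0,0,-1,0,0,0,-0.5,0,0,-1,0,0,0,-0.5,1,0,-0.5,0,0,0,-0.5,1,0.5,0,0,0,0,-0.5,1,0.5,0,0,0,0,-0.5]'; python3 -m pendant '[1,0.5,0,0,0,0,-0.5,1,0.5,0,0,0,0,-0.5,1,0.5,0,0,0,0,-0.5,1,0.5,0,0,0,0,-0.5,0,0,0,0,0,0,-0.5,0,0,0,0,0,0,-0.5,0,0,0,0,0,0,-0.5]'; python3 - <<'E'
from h import *
im=capture('scene');a=cv2.resize(im[130:300,140:420,::-1],(800,486),interpolation=2);cv2.imwrite('pics/s3.png',a)
for c in ('scene','top'):
  capture(c)
  for n in ['lid0_top','lid1_top','lid2_top','lid3_top','gauge_yellow']:print(c,n,best(c,n,64 if 'l'==n[0] else 0,1))
E
```

```text
time: 36.25
tool_pos: [580.7, 233.5, 265.2]
tcp_rot: [-3.14, 0.001, -1.736]
contact_force: [-0.6, -0.1, -0.3]
grip_width: 68.9
finger_force: 0.0
time: 36.95
tool_pos: [502.8, 126.5, 265.0]
tcp_rot: [-3.14, 0.001, -1.736]
contact_force: [-0.1, -0.1, -1.1]
grip_width: 68.5
finger_force: 0.0
scene lid0_top [(0.59, [259.0, 188.0], [464.0, -119.0])]
scene lid1_top [(0.37, [215.0, 188.0], [497.0, -274.0])]
scene lid2_top [(0.74, [213.0, 184.0], [484.0, -285.0])]
scene lid3_top [(0.72, [186.0, 205.0], [585.0, -348.0])]
scene gauge_yellow []
top lid0_top [(0.74, [370.0, 221.0], [462.0, -107.0])]
top lid1_top []
top lid2_top [(0.77, [408.0, 218.0], [479.0, -271.0])]
top lid3_top [(0.46, [421.0, 197.0], [573.0, -331.0])]
top gauge_yellow []
```

View pics/s3.png

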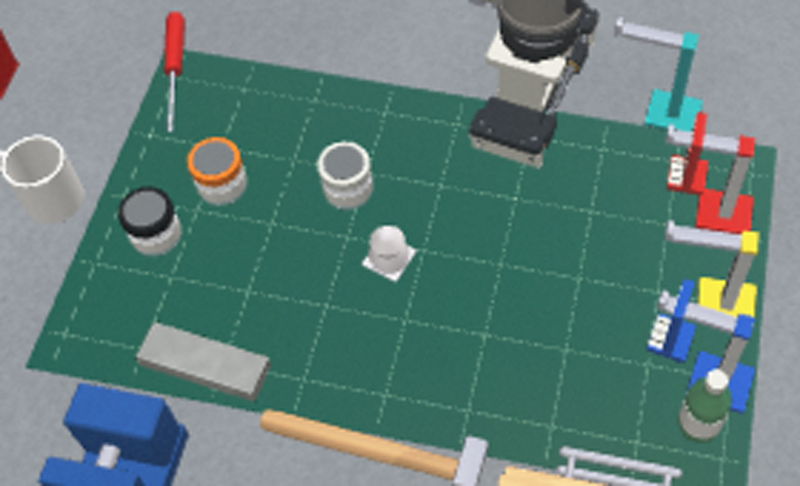

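The picture shows both gauges hanging, red (690,155) and blue (672,320), ruled faces outward. The three jars are standing; the orange one was nudged about 20 mm, and its lid was already home. I'll let things settle and hand in.

```bash
python3 -m pendant '[0,0,0,0,0,0,-0.5,0,0,0,0,0,0,-0.5,0,0,0,0,0,0,-0.5,0,0,0,0,0,0,-0.5,0,0,0,0,0,0,-0.5,0,0,0,0,0,0,-0.5,0,0,0,0,0,0,-0.5,0,0,0,0,0,0,-0.5,0,0,0,0,0,0,-0.5,0,0,0,0,0,0,-0.5]' >/dev/null; python3 -c "from plant import *; print(close_job())"
```

```text
the job is handed in; nothing more can be done
None
```

Job handed in at about 38 s: the white, orange and black lids were pressed home first, then the red and blue gauges were hung on their own hooks with ruled faces outward; no yellow gauge or green jar was there, the orange jar shifted about 20 mm after its lid was pressed but still stands, and no verdict was returned.

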